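# Ready the bench spot welder

## Robot

A 7-joint arm with a two-finger parallel gripper is mounted at the origin on the work surface. World frame = base frame: x ahead of the robot, y to its left, z up, the work surface at z = 0. Lengths are in m, angles in rad, forces in N, time in s.
With the tool pointing down it reaches from about 0.425 to 0.875 m from the base axis. Payload 4.7 kg.
Tool frame: the origin (TCP) lies at the very end of the fingers, on their centre line; the grasp point (between the pads) lies 19 mm behind it (bot.hold_point_z is the distance from the TCP to the grasp point, in m); z points along the fingers, y is the line along which they close (so a half turn about z gives the same grasp; the last joint's range is limited). The gripper opens to 87 mm and grips with 3 to 60 N. Pads are 19 mm wide; open, the fingers measure 117 mm over their backs; the gripper's body (75 mm by 190 mm) begins 51 mm behind the grasp point.
Start: joints at [1.14, 0.321, -0.07, 1.45, 0.023, 1.371, -0.057], TCP at [0.28, -0.587, 0.223] pointing down, gripper open.
Joint ranges: [-2.86, 2.86], [-0.3, 2.09], [-1.38, 1.24], [0.06, 2.45], [-1.56, 4.7], [0.09, 2.05], [-2.69, 2.69]. Speed limits (rad/s): [2.57, 2.57, 3.14, 3.14, 3.14, 3.14, 3.14].

## Interface

Orientations are given as a unit quaternion [w, x, y, z].
In Python, from workcell import sense, vision, close_job, bot gives the robot as it stands. The module is installed in compiled form; this text tells all that it offers.
- The arm moves only by the tool move_arm, never from a script. Its argument "rows" is a list that holds one entry, the list of rows, each a list of 4 numbers: the shift along the world's x, y, z in units of 0.02 m (1.0 is 0.02 m), then the turn about the world's z in units of 4 degrees (1.0 is 4 degrees). In form: [[[tx, ty, tz, turn], ...]]. A call has exactly 8 rows; each row shifts and turns the commanded pose from where the row before left it; what a row does not reach is not made up. A row lasts 1/10 s, in which the tool goes at most 50 mm and 8.59 degrees, less where a joint would pass 70% of its speed; a pose out of reach is approached as far as the arm can. A call with a number of a shift or a turn outside -1 to 1 is refused whole. A call with a gripper value outside its range is refused whole. "fingers" is the finger opening in mm, from 0 to 87, set as the call begins (left out, the last holds). The fingers move at their own pace and stop on an object; "newtons" is the grip in N (left out, the last holds). Time passes only in rows, so rows that do not move let the fingers close, or fill a call up. It gives the time, the measured TCP pose, the force, the opening and the grip force at its end, in the units of the state.
- sense(): the state, without advancing time (a new reading comes with each control period).
- vision.snapshot(name): name is "scene" or "top" or "wrist"; returns a dict with "img" (400x640x3 uint8, red, green, blue), "z_map" (400x640 float32, m along the optical axis (not along the pixel's ray), 0 where there is no reading), "camera_matrix" (3x3 intrinsics, pixels), "pose" (4x4, takes a point from camera to world coordinates); the wrist camera has in their place "tool_from_camera" (4x4, takes a point from camera to tool coordinates, whose origin is the TCP and whose axes are the flange's). Camera axes: x right, y up, looking along -z (the intrinsics and any distortion apply to the point x, -y, -z); pixel columns grow to the right and rows downward; lengths in m; the calibration is good to about 2 mm. A picture is of the moment at which its call begins: read the wrist's pose just before it.
- close_job(): hands the job in; it is judged then, once.
The state is a dict: "t": time; "q": joint angles; "dq": joint speeds; "tau": joint torques, N m; "position": TCP position; "tool_rot": TCP orientation; "wrist_force": force on the tool from outside, world axes, zero at the start; "moment": the same for the moment, N m; "opening": finger opening in m; "finger_force": force on a finger pad.
Only numpy, scipy, OpenCV 4.12 (cv2) and the standard library are available. Lean on these libraries where they do the work, as an engineer would, in place of code of your own. Each camera call takes 0.05 s, during which the arm holds its last target. There are 200 camera calls.

## Task

Get the bench welder ready: push the work sled along its guide rails until it is fully home against the stop under the electrode, then push the red lever on the weld supply away from its start, past the half-way click, all the way to its second stop (the green marks) so that it stays there. Only push with the fingers: do not pinch the lever or the sled's orange plate, do not lift the sled, and leave the small things standing around where they are.

Things in the scene. Friction and masses are not known exactly. Their poses are not given: they have to be found in the camera images.
- station: Fixed weld station: dark base plate 290 x 160 mm, 12 mm thick, two steel guide rails along its x (tops 25 mm above the table, 53 mm apart inside), a brass end stop at x +60 mm, behind it a column with a black weld head (near face x +60, underside 170 mm up) and a copper electrode (x +47, tip 69 mm up). Origin on the table under the sled's home; +x = push direction, away from the robot.
- sled: Loose work sled, about 0.45 kg, 120 (x) x 50 mm, deck 18 mm high, on the base plate between the rails (1.5 mm play each side). Orange upright push plate at its near end, 10 mm thick, 50 wide, top 57 mm above the table. Origin: centre of its underside, 12 mm above the table, +x towards the stop. Starts 40 to 75 mm short of home; slides with 2 to 6 N.
- push_plate (a point): Centre of the outer (near, robot-side) face of the sled's orange push plate, 25 mm above the sled's underside (37 mm above the table): push here along the station's +x.
- home (a point): Point fixed on the station where push_plate lies when the sled is fully home; its x axis is the push direction.
- supply: Fixed weld supply, grey case 200 (x) x 130 x 75 mm high, left or right of the station. On its top a black slot plate with pairs of marks: white (lever start, x -26 mm), yellow (first detent, x 0), green (second stop, x +26). Origin on the table under its centre; the lever slides along its +x, away from the robot.
- lever (a joint): Travel of the red lever along the supply's +x, in m: 0 at the start (white), 0.026 at the first detent (yellow), 0.052 at the second stop (green, hard end). Springs hold it at each of the three: about 6 N pushes it over each hump; let go before half-way between two stops it springs back to the one behind, past half-way it snaps on to the next.
- lever_pad (a point): Centre of the near face of the red lever's upright paddle (12 mm thick along x, 34 wide, 32 high, from 87 to 119 mm above the table); the point is 103 mm above the table and moves with the lever. Its x axis is the sliding direction: push here along +x.
- organiser: Fixed blue parts organiser, 200 x 130 x 40 mm, on the other side of the station from the supply. Origin under its centre.
- vial: Loose glass vial, 19 mm across, 50 mm tall, standing on the station's base plate at its left edge beside the rails. Origin at its foot. Leave alone.
- electrode_pot: Loose aluminium pot with a black cap, 28 mm across, 34 mm tall, standing on the base plate at its right edge. Origin at its foot. Leave alone.
- weight: Loose steel weight, 38 mm across, 64 mm tall, on the table beyond the left-hand box. Origin at its foot. Leave alone.
- flux_jar: Loose amber jar, 48 mm across, 55 mm tall, on the table beyond the right-hand box. Origin at its foot. Leave alone.
- driver: Loose screwdriver, 150 mm long, under 30 mm high, lying across on the table in front of the station, right of the robot's middle. Origin at about its middle. Leave alone.
- tweezers: Loose steel tweezers, 120 mm long, 6 mm high, lying across on the table in front of the station, left of the robot's middle. Origin at its middle. Leave alone.
Mind the look-alikes: they are no part of the job. Of the things that look like the sled, the largest one is meant.

How it is judged:
On the way, in this order (a step that is already met when the one before it is completed fails the run):
1. the sled is fully home against the stop, the lever not yet at its second stop (x of push_plate in the frame of home above -0.0035 m and value of joint lever below 0.04 m), for 0.2 s.
2. the lever is at its second stop (value of joint lever above 0.047 m), for 0.3 s.
At the end, for the whole second after the job is handed in: The sled lies flat between the rails, within 3.5 mm of its home against the stop and at rest, and the lever rests at its second stop (travel over 47 of 52 mm) (x of push_plate in the frame of home above -0.0035 m and z of sled in the frame of station below 0.015 m and value of joint lever above 0.047 m and linear speed of sled below 0.01 m/s); the robot touches nothing.
It fails at once if the lever is pinched (fingers bear on two opposite faces of its paddle at once) ((contact force between the fingers and lever_c0 above 1.5 N and contact force between the fingers and lever_c1 above 1.5 N) or (contact force between the fingers and lever_c2 above 1.5 N and contact force between the fingers and lever_c3 above 1.5 N)).
It fails at once if the sled's push plate is pinched (fingers bear on two opposite faces at once) ((contact force between the fingers and sled_c1 above 1.5 N and contact force between the fingers and sled_c2 above 1.5 N) or (contact force between the fingers and sled_c3 above 1.5 N and contact force between the fingers and sled_c4 above 1.5 N)).
It fails at once if the sled is lifted or tipped off the base plate (z of sled in the frame of station above 0.02 m or angle between sled's own z axis and vertical above 0.12 rad).
It fails at once if a small thing standing around is moved more than 20 mm (distance of any of vial, electrode_pot, weight, flux_jar, driver, tweezers from where it was at the start of the episode above 0.02 m).
It fails at once if a standing thing is knocked over (angle between any of vial, electrode_pot, weight, flux_jar's own z axis and vertical above 0.5 rad).
It also fails if it takes over 48 s, if anything falls off the work surface, if the arm or the gripper's body presses on something with over 40 N, if the wrist force passes 120 N, or if a joint passes its speed limit or range.

## Working session

There is one attempt and no reset: what is moved stays moved. The work goes in short steps, Python scripts to look and compute and a tool call to move; the robot and the scene stay as the last step left them, time stands still between calls to the robot, and variables do not carry over. Pictures are saved under pics/ and viewed, at most 10 in all, crops included, and the job is handed in when it is done.

Besides the shell and the picture viewer there is one more tool, called after ">>>" by a JSON object that holds its "fn" and its "kwargs", one argument or row to a line. move_arm: Moves the arm, as the interface text tells. Its arguments: {"type":"object","properties":{"rows":{"type":"array"},"fingers":{"type":"number"},"newtons":{"type":"number"}},"required":["rows"]}

```bash
mkdir -p pics; cat > h.py <<'E'
import numpy as np,cv2
from workcell import sense,vision,close_job,bot
def snap(n):
    s=vision.snapshot(n); return s
def world(s,T=None):
    K=np.array(s["camera_matrix"]);z=s["z_map"];h,w=z.shape
    u,v=np.meshgrid(np.arange(w),np.arange(h))
    P=np.stack([(u-K[0,2])/K[0,0]*z,-(v-K[1,2])/K[1,1]*z,-z],-1)
    T=np.array(s["pose"]) if T is None else T
    return P@T[:3,:3].T+T[:3,3]
E
python3 - <<'E'
from h import *
for n in("scene","top"):
    s=snap(n);cv2.imwrite(f"pics/{n}0.png",s["img"][:,:,::-1]);np.savez(f"{n}0.npz",img=s["img"],W=world(s))
    print(n,np.array(s["pose"]).round(3).tolist())
st=sense();print(st["t"],st["position"],st["tool_rot"],st["opening"])
E
```

```text
scene [[-0.071, -0.729, 0.68, 1.22], [0.997, -0.06, 0.04, 0.036], [0.012, 0.682, 0.732, 0.823], [0.0, 0.0, 0.0, 1.0]]
top [[-0.002, 0.987, -0.159, 0.357], [-1.0, -0.006, -0.026, -0.019], [-0.026, 0.159, 0.987, 1.053], [0.0, 0.0, 0.0, 1.0]]
0.1 [ 0.27943891 -0.58629916  0.22153852] [-8.58654876e-04  9.75363359e-01  2.20602633e-01 -2.42889699e-04] 0.08663737793413137
```

View pics/top0.png

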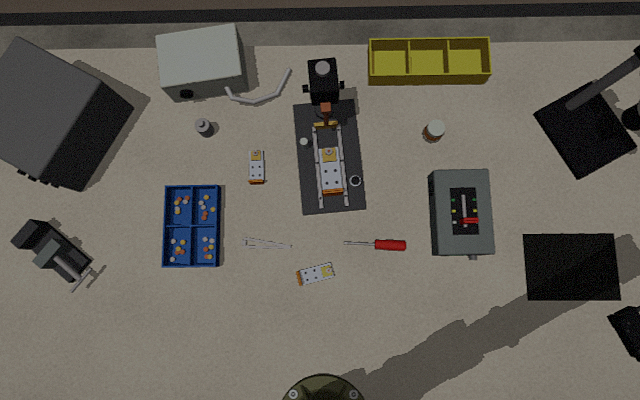

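View pics/scene0.png

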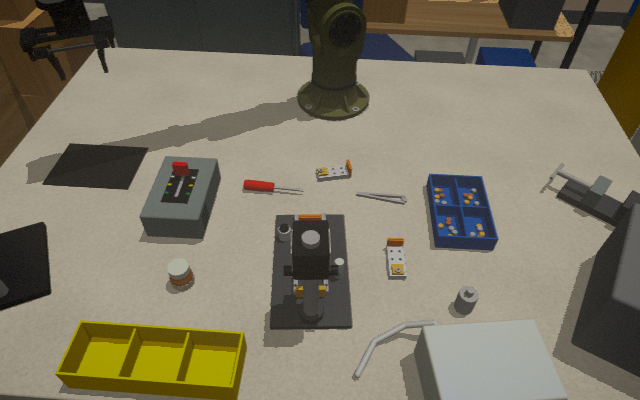

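The top view shows the station at about (330,155), with the sled's orange plate at (332,192). The supply is at (462,212) and its red lever at (470,221). Next I measure these.

```bash
python3 - <<'E'
from h import *
for n in("top","scene"):
    d=np.load(n+"0.npz");I=d["img"].astype(int);W=d["W"]
    def rect(name,m):
        p=W[m];
        if len(p)<8: print(name,len(p));return
        r=cv2.minAreaRect(p[:,:2].astype(np.float32));print(n,name,len(p),"c",np.round(r[0],4),"size",np.round(r[1],4),round(r[2],1),"mean",p.mean(0).round(4),"min",p.min(0).round(3),"max",p.max(0).round(3))
    x,y,z=W[...,0],W[...,1],W[...,2];R,G,B=I[...,0],I[...,1],I[...,2]
    v=z!=0
    st=(x>.4)&(x<.8)&(abs(y+.03)<.11)
    rect("base",st&(abs(z-.012)<.005)&(R<90)&(x>.45))
    rect("rails",st&(abs(z-.025)<.004)&(x>.45)&(abs(y+.03)<.06)&(x<.75))
    rect("plate",st&(z>.02)&(z<.065)&(R>140)&(G<R*.65)&(B<R*.4)&(x<.62))
    rect("deck",st&(abs(z-.03)<.004)&(R>140)&(B>120))
    su=(y<-.2)&(y>-.5)&(x>.35)&(x<.7)
    rect("case",su&(abs(z-.075)<.006))
    rect("lever",su&(z>.08)&(z<.13)&(R>100)&(G<R*.5)&(B<R*.5))
    rect("slotplate",su&(z>.07)&(z<.085)&(R<45)&(G<45))
    rect("driver",(x>.3)&(x<.5)&(abs(y+.1)<.1)&(R>110)&(G<R*.4)&(z<.04))
E
```

```text
top base 4437 c [ 0.6399 -0.0168] size [0.2906 0.1593] 5.2 mean [ 0.6379 -0.0165  0.0107] min [ 0.49  -0.106  0.007] max [0.79  0.075 0.017]
top rails 1009 c [ 0.6297 -0.0316] size [0.2467 0.0986] 5.5 mean [ 0.6085 -0.02    0.0254] min [ 0.503 -0.088  0.021] max [0.75  0.025 0.029]
plate 2
top deck 64 c [ 0.5797 -0.0232] size [0.1502 0.0512] 9.3 mean [ 0.6001 -0.0215  0.0286] min [ 0.51  -0.061  0.026] max [0.651 0.007 0.032]
top case 4668 c [ 0.4877 -0.3283] size [0.1998 0.1306] 1.0 mean [ 0.4863 -0.3276  0.0736] min [ 0.389 -0.395  0.069] max [ 0.588 -0.262  0.081]
top lever 62 c [ 0.4614 -0.3288] size [0.0305 0.0093] 89.6 mean [ 0.4614 -0.3287  0.1171] min [ 0.457 -0.344  0.113] max [ 0.466 -0.314  0.12 ]
top slotplate 907 c [ 0.4884 -0.327 ] size [0.2107 0.0801] 14.5 mean [ 0.4882 -0.3269  0.0743] min [ 0.389 -0.362  0.07 ] max [ 0.58  -0.262  0.08 ]
top driver 203 c [ 0.4132 -0.1638] size [0.0695 0.0177] 86.0 mean [ 0.413  -0.1629  0.0227] min [ 0.403 -0.199  0.017] max [ 0.422 -0.129  0.029]
scene base 4372 c [ 0.6426 -0.0151] size [0.2912 0.1583] 5.2 mean [ 0.6832 -0.0126  0.0
[... 371 characters left out ...]
0.0173] size [0.1907 0.0688] 5.4 mean [ 0.5975 -0.0222  0.0267] min [ 0.508 -0.06   0.026] max [0.703 0.022 0.029]
scene case 3376 c [ 0.4893 -0.3258] size [0.2035 0.1303] 1.0 mean [ 0.503 -0.323  0.075] min [ 0.387 -0.392  0.069] max [ 0.591 -0.259  0.08 ]
scene lever 55 c [ 0.4633 -0.3263] size [0.0331 0.0136] 89.7 mean [ 0.4636 -0.3257  0.1187] min [ 0.456 -0.343  0.115] max [ 0.47  -0.31   0.122]
scene slotplate 286 c [ 0.4897 -0.3276] size [0.1106 0.0581] 2.8 mean [ 0.5009 -0.3275  0.0758] min [ 0.434 -0.357  0.072] max [ 0.544 -0.298  0.08 ]
scene driver 208 c [ 0.4177 -0.1619] size [0.0218 0.0729] 0.3 mean [ 0.4195 -0.162   0.0226] min [ 0.407 -0.198  0.013] max [ 0.429 -0.125  0.029]
```

```bash
python3 - <<'E'
from h import *
for n in("top","scene"):
    d=np.load(n+"0.npz");I=d["img"].astype(int);W=d["W"]
    x,y,z=W[...,0],W[...,1],W[...,2];R,G,B=I[...,0],I[...,1],I[...,2]
    m=(x>.48)&(x<.6)&(y>-.08)&(y<.03)&(R>90)&(G<R*.7)&(B<R*.5)
    p=W[m];print(n,len(p),np.median(p,0).round(4));
    for q in p[::max(1,len(p)//20)]:print(q.round(3))
E
```

```text
top 70 [ 0.5418 -0.0265  0.0555]
[ 0.547 -0.039  0.056]
[ 0.546 -0.046  0.056]
[ 0.544 -0.019  0.057]
[ 0.544 -0.027  0.057]
[ 0.544 -0.034  0.056]
[ 0.544 -0.041  0.056]
[ 0.545 -0.048  0.053]
[ 0.542 -0.007  0.057]
[ 0.542 -0.017  0.054]
[ 0.542 -0.024  0.056]
[ 0.542 -0.031  0.055]
[ 0.542 -0.039  0.054]
[ 0.542 -0.046  0.054]
[ 0.539 -0.005  0.057]
[ 0.54  -0.012  0.053]
[ 0.54  -0.022  0.053]
[ 0.54  -0.029  0.055]
[ 0.539 -0.036  0.057]
[ 0.537 -0.003  0.055]
[ 0.538 -0.01   0.05 ]
[ 0.537 -0.022  0.056]
[ 0.537 -0.029  0.055]
[ 0.535 -0.003  0.053]
[ 0.535 -0.01   0.056]
scene 105 [ 0.5449 -0.0235  0.0555]
[ 0.541 -0.048  0.056]
[ 0.541 -0.037  0.057]
[ 0.54  -0.026  0.056]
[ 0.542 -0.015  0.06 ]
[ 0.538 -0.004  0.057]
[ 0.543 -0.041  0.056]
[ 0.542 -0.03   0.055]
[ 0.541 -0.019  0.055]
[ 0.541 -0.008  0.056]
[ 0.548 -0.045  0.057]
[ 0.547 -0.034  0.057]
[ 0.547 -0.023  0.058]
[ 0.543 -0.012  0.054]
[ 0.544 -0.001  0.056]
[ 0.55  -0.032  0.057]
[ 0.545 -0.019  0.053]
[ 0.546 -0.008  0.055]
[ 0.548 -0.045  0.05 ]
[ 0.547 -0.034  0.05 ]
[ 0.548 -0.023  0.053]
[ 0.547 -0.012  0.053]
```

>>> {"fn": "move_arm", "kwargs": {
  "rows": [
    [[0.36,1,0,-0.2],[0.36,1,0,-0.2],[0.36,1,0,-0.2],[0.36,1,0,-0.2],[0.36,1,0,-0.2],[0.36,1,0,-0.2],[0.36,1,0,-0.2],[0.36,1,0,-0.2]]
  ],
  "fingers": 0
}}

```text
t: 0.9
position: [0.3372, -0.4257, 0.2221]
tool_rot: [-0.0, 0.986, 0.165, -0.0]
wrist_force: [-0.4, 0.4, 0.1]
opening: 0.031
finger_force: 0.0
```

>>> {"fn": "move_arm", "kwargs": {
  "rows": [
    [[0.36,1,0,-0.2],[0.36,1,0,-0.2],[0.36,1,0,-0.2],[0.36,1,0,-0.2],[0.36,1,0,-0.2],[0.36,1,0,-0.2],[0.36,1,0,-0.2],[0.36,1,0,-0.2]]
  ]
}}

```text
t: 1.7
position: [0.3948, -0.2658, 0.2222]
tool_rot: [-0.0, 0.994, 0.11, -0.0]
wrist_force: [0.9, -0.8, -0.3]
opening: 0.0004
finger_force: 0.0
```

>>> {"fn": "move_arm", "kwargs": {
  "rows": [
    [[0.36,1,0,-0.2],[0.36,1,0,-0.2],[0.36,1,0,-0.2],[0.36,1,0,-0.2],[0.36,1,0,-0.2],[0.36,1,0,-0.2],[0.36,1,0,-0.2],[0.36,1,0,-0.2]]
  ]
}}

```text
t: 2.5
position: [0.4524, -0.1059, 0.2223]
tool_rot: [-0.0, 0.999, 0.055, -0.0]
wrist_force: [-0.9, -0.4, 0.9]
opening: 0.0005
finger_force: 0.0
```

>>> {"fn": "move_arm", "kwargs": {
  "rows": [
    [[0.48,0.95,0,-0.25],[0.48,0.95,0,0],[0.48,0.95,0,0],[0.46,0.95,0,0],[0,0,-1,0],[0,0,-1,0],[0,0,-1,0],[0,0,-1,0]]
  ]
}}

```text
t: 3.3
position: [0.4901, -0.0307, 0.1415]
tool_rot: [0.0, 0.999, 0.046, -0.0]
wrist_force: [-0.1, -1.0, -0.3]
opening: 0.0005
finger_force: 0.0
```

```bash
python3 - <<'E'
from h import *
s=snap("top");cv2.imwrite("pics/top1.png",cv2.resize(s["img"][80:280,230:430,::-1],(600,600)))
E
```

```text
(no output)
```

View pics/top1.png

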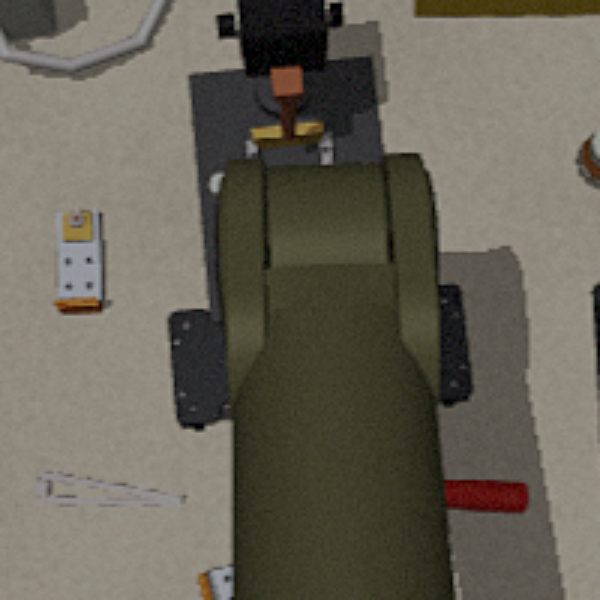

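The arm hides the plate, and the gripper lies square across the station axis with nothing close to it. I lower it and move up to the plate.

>>> {"fn": "move_arm", "kwargs": {
  "rows": [
    [[0,0,-0.9,0],[0,0,-0.9,0],[0,0,-0.9,0],[0,0,-0.9,0],[0,0,-0.9,0],[0,0,-0.9,0],[0.5,0.045,0,0],[0.5,0.045,0,0]]
  ]
}}

```text
t: 4.15
position: [0.5115, -0.029, 0.0351]
tool_rot: [0.0, 0.999, 0.046, 0.0]
wrist_force: [0.6, -0.2, 0.2]
opening: 0.0002
finger_force: 0.0
```

>>> {"fn": "move_arm", "kwargs": {
  "rows": [
    [[0.25,0.022,0,0],[0.25,0.022,0,0],[0.25,0.022,0,0],[0.25,0.022,0,0],[0.25,0.022,0,0],[0.25,0.022,0,0],[0.25,0.022,0,0],[0.25,0.022,0,0]]
  ]
}}

```text
t: 4.95
position: [0.5483, -0.0259, 0.0344]
tool_rot: [0.0, 0.999, 0.046, -0.003]
wrist_force: [-6.7, -0.9, 4.8]
opening: 0.0005
finger_force: 3.3
```

>>> {"fn": "move_arm", "kwargs": {
  "rows": [
    [[0.2,0.018,0,0],[0.2,0.018,0,0],[0.2,0.018,0,0],[0.2,0.018,0,0],[0.2,0.018,0,0],[0.2,0.018,0,0],[0.2,0.018,0,0],[0.2,0.018,0,0]]
  ]
}}

```text
t: 5.75
position: [0.5794, -0.0231, 0.0344]
tool_rot: [0.001, 0.999, 0.046, -0.004]
wrist_force: [-16.3, -1.0, 11.5]
opening: 0.0004
finger_force: 8.1
```

```bash
python3 - <<'E'
from h import *
d=np.load("top0.npz");I=d["img"].astype(int);W=d["W"]
for v in (120,123,126,129,132,150,170):
    print(v,[(u,W[v,u].round(3).tolist(),I[v,u].tolist()) for u in (323,327,331)])
E
```

```text
120 [(323, [0.733, -0.003, 0.012], [45, 40, 47]), (327, [0.692, -0.013, 0.125], [39, 25, 20]), (331, [0.733, -0.023, 0.01], [64, 57, 53])]
123 [(323, [0.716, -0.003, 0.037], [118, 98, 46]), (327, [0.692, -0.013, 0.103], [21, 0, 0]), (331, [0.717, -0.023, 0.034], [145, 125, 70])]
126 [(323, [0.709, -0.003, 0.035], [41, 26, 1]), (327, [0.691, -0.013, 0.085], [45, 33, 14]), (331, [0.711, -0.023, 0.028], [39, 26, 7])]
129 [(323, [0.71, -0.002, 0.008], [54, 51, 53]), (327, [0.71, -0.013, 0.009], [44, 46, 52]), (331, [0.711, -0.023, 0.006], [47, 46, 45])]
132 [(323, [0.702, -0.002, 0.007], [48, 49, 47]), (327, [0.701, -0.013, 0.01], [49, 50, 54]), (331, [0.7, -0.023, 0.012], [52, 51, 52])]
150 [(323, [0.646, -0.003, 0.039], [136, 113, 52]), (327, [0.645, -0.013, 0.042], [116, 96, 91]), (331, [0.644, -0.022, 0.043], [121, 118, 118])]
170 [(323, [0.597, -0.002, 0.028], [136, 141, 148]), (327, [0.597, -0.012, 0.029], [119, 118, 125]), (331, [0.597, -0.022, 0.029], [135, 136, 143])]
```

>>> {"fn": "move_arm", "kwargs": {
  "rows": [
    [[0.1,0.009,0,0],[0.1,0.009,0,0],[0.1,0.009,0,0],[0,0,0,0],[0,0,0,0],[0,0,0,0],[0,0,0,0],[0,0,0,0]]
  ]
}}

```text
t: 6.55
position: [0.5793, -0.0231, 0.0339]
tool_rot: [0.001, 0.999, 0.046, -0.01]
wrist_force: [-24.0, -1.8, 18.8]
opening: 0.0004
finger_force: 11.9
```

>>> {"fn": "move_arm", "kwargs": {
  "rows": [
    [[-0.3,-0.027,0,0],[-0.5,-0.045,0,0],[-0.8,-0.07,0,0],[-0.8,-0.07,0,0],[-0.8,-0.07,0,0],[-0.8,-0.07,0,0],[0,0,0.5,0],[0,0,1,0]]
  ]
}}

```text
t: 7.35
position: [0.5079, -0.0291, 0.0646]
tool_rot: [-0.0, 0.999, 0.046, -0.001]
wrist_force: [-0.2, 0.5, 0.4]
opening: 0.0004
finger_force: 0.0
```

>>> {"fn": "move_arm", "kwargs": {
  "rows": [
    [[0,0,1,0],[0,0,1,0],[0,0,1,0],[0,0,1,0],[0,0,1,0],[0,-0.5,1,0],[0,-1,0.5,0],[-0.5,-1,0,0]]
  ]
}}

```text
t: 8.15
position: [0.5017, -0.0793, 0.198]
tool_rot: [0.001, 0.999, 0.047, 0.003]
wrist_force: [0.2, -0.0, -0.3]
opening: 0.0002
finger_force: 0.0
```

>>> {"fn": "move_arm", "kwargs": {
  "rows": [
    [[-0.6,-1,0,0],[-0.6,-1,0,0],[-0.6,-1,0,0],[-0.6,-1,0,0],[-0.6,-1,0,0],[-0.6,-1,0,-0.3],[-0.6,-1,0,-0.4],[-0.6,-1,0,-0.4]]
  ]
}}

```text
t: 8.95
position: [0.402, -0.2406, 0.1951]
tool_rot: [0.0, 1.0, 0.007, 0.0]
wrist_force: [-0.6, 0.2, -0.2]
opening: 0.0004
finger_force: 0.0
```

```bash
python3 - <<'E'
from h import *
s=snap("top");cv2.imwrite("pics/top2.png",cv2.resize(s["img"][80:280,250:510,::-1],(780,600)))
W=world(s);I=s["img"].astype(int)
x,y,z=W[...,0],W[...,1],W[...,2];R,G,B=I[...,0],I[...,1],I[...,2]
m=(x>.48)&(x<.66)&(y>-.08)&(y<.03)&(R>90)&(G<R*.7)&(B<R*.5)&(z>.048)&(z<.065)
print(m.sum(),np.median(W[m],0).round(4))
for n in range(122,132): print(n,W[n,322].round(3),I[n,322])
E
```

```text
65 [ 0.5957 -0.0221  0.0555]
122 [ 0.719 -0.     0.036] [165 143  88]
123 [ 0.715 -0.     0.038] [155 129  63]
124 [ 0.713 -0.     0.039] [154 136  69]
125 [ 0.71  -0.     0.038] [149 133  65]
126 [ 0.71  -0.     0.033] [55 43 23]
127 [ 0.704 -0.     0.043] [136 118  82]
128 [ 0.703 -0.     0.036] [147 124  63]
129 [ 0.701 -0.     0.035] [144 123  78]
130 [ 0.697 -0.     0.037] [140 121  71]
131 [ 0.695 -0.     0.036] [131 106  51]
```

View pics/top2.png

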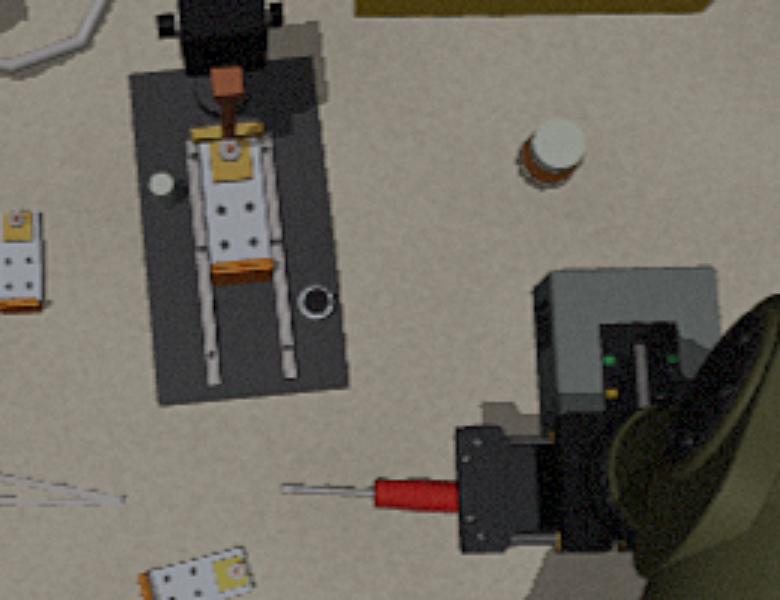

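The sled's deck now touches the brass stop at about (228,132) in the crop: its outer face is at x=0.591, and 0.591 + 0.12 gives the stop face at 0.711. Next is the lever.

>>> {"fn": "move_arm", "kwargs": {
  "rows": [
    [[0.1,-1,0,0],[0.1,-1,0,0],[0.1,-1,0,0],[0,-1,0,0],[0,-0.35,-0.5,0],[0,0,-1,0],[0,0,-1,0],[0,0,-0.8,0]]
  ]
}}

```text
t: 9.8
position: [0.4079, -0.3255, 0.1264]
tool_rot: [-0.001, 1.0, 0.008, -0.001]
wrist_force: [0.5, 0.6, -0.6]
opening: 0.0001
finger_force: 0.0
```

>>> {"fn": "move_arm", "kwargs": {
  "rows": [
    [[0,0,-0.8,0],[0,0,-0.7,0],[0.2,0,0,0],[0.3,0,0,0],[0.3,0,0,0],[0.3,0,0,0],[0.2,0,0,0],[0.2,0,0,0]]
  ]
}}

```text
t: 10.6
position: [0.4391, -0.3261, 0.099]
tool_rot: [0.0, 1.0, 0.008, 0.0]
wrist_force: [-0.3, -1.0, 0.8]
opening: 0.0003
finger_force: 0.0
```

>>> {"fn": "move_arm", "kwargs": {
  "rows": [
    [[0.2,0,0,0],[0.2,0,0,0],[0.2,0,0,0],[0.2,0.01,0,0],[0.2,0,0,0],[0.2,0.01,0,0],[0.2,0,0,0],[0.2,0.01,0,0]]
  ]
}}

```text
t: 11.4
position: [0.4708, -0.3254, 0.0986]
tool_rot: [0.0, 1.0, 0.008, -0.0]
wrist_force: [-6.8, -0.2, 4.5]
opening: 0.0003
finger_force: 3.5
```

>>> {"fn": "move_arm", "kwargs": {
  "rows": [
    [[0.2,0,0,0],[0.2,0,0,0],[0.2,0.01,0,0],[0.2,0,0,0],[0.2,0.01,0,0],[0.2,0,0,0],[0.1,0,0,0],[0.1,0,0,0]]
  ]
}}

```text
t: 12.2
position: [0.4966, -0.3249, 0.0985]
tool_rot: [-0.0, 1.0, 0.008, -0.002]
wrist_force: [-8.7, 2.3, 6.3]
opening: 0.0005
finger_force: 4.6
```

>>> {"fn": "move_arm", "kwargs": {
  "rows": [
    [[0.1,0,0,0],[0.1,0,0,0],[0.1,0,0,0],[0,0,0,0],[0,0,0,0],[0,0,0,0],[0,0,0,0],[0,0,0,0]]
  ]
}}

```text
t: 13.0
position: [0.4968, -0.325, 0.0984]
tool_rot: [-0.002, 1.0, 0.006, -0.008]
wrist_force: [-19.3, 4.1, 15.4]
opening: 0.0004
finger_force: 10.0
```

It is against the hard end at x=0.497, where I expected the second stop. I back off, clear the view and check.

>>> {"fn": "move_arm", "kwargs": {
  "rows": [
    [[-0.3,0,0,0],[-0.5,0,0,0],[-0.8,0,0,0],[-0.8,0,0,0],[-0.8,0,0,0],[0,0,0.8,0],[0,0,1,0],[0,0,1,0]]
  ]
}}

```text
t: 13.8
position: [0.4405, -0.3251, 0.1552]
tool_rot: [0.0, 1.0, 0.008, 0.0]
wrist_force: [-0.1, 1.0, 0.7]
opening: 0.0007
finger_force: 0.0
```

>>> {"fn": "move_arm", "kwargs": {
  "rows": [
    [[0,0,1,0],[0,0,1,0],[0,-1,0.5,0],[0,-1,0,0],[0,-1,0,0],[0,-1,0,0],[0,-1,0,0],[0,-1,0,0]]
  ]
}}

```text
t: 14.6
position: [0.4398, -0.4467, 0.2032]
tool_rot: [-0.0, 1.0, 0.007, -0.0]
wrist_force: [0.3, 0.0, 0.9]
opening: 0.0006
finger_force: 0.0
```

>>> {"fn": "move_arm", "kwargs": {
  "rows": [
    [[-0.5,-1,0,0],[-0.5,-1,0,0],[-0.5,-1,0,0],[-0.5,-1,0,0],[-0.5,-1,0,0],[0,0,0,0],[0,0,0,0],[0,0,0,0]]
  ]
}}

```text
t: 15.4
position: [0.3914, -0.544, 0.2039]
tool_rot: [-0.001, 1.0, 0.008, 0.0]
wrist_force: [0.2, -0.1, -0.2]
opening: 0.0003
finger_force: 0.0
```

```bash
python3 - <<'E'
from h import *
s=snap("top");cv2.imwrite("pics/top3.png",cv2.resize(s["img"][80:280,250:510,::-1],(780,600)))
W=world(s);I=s["img"].astype(int)
x,y,z=W[...,0],W[...,1],W[...,2];R,G,B=I[...,0],I[...,1],I[...,2]
m=(x>.48)&(x<.66)&(y>-.08)&(y<.03)&(R>90)&(G<R*.7)&(B<R*.5)&(z>.048)&(z<.065)
print(m.sum(),np.median(W[m],0).round(4))
m=(y<-.2)&(y>-.5)&(x>.35)&(x<.7)&(z>.11)&(z<.13)&(R>100)&(G<R*.5)&(B<R*.5)
print(m.sum(),np.median(W[m],0).round(4)); print(sense()["position"])
E
```

```text
64 [ 0.5958 -0.0221  0.0555]
70 [ 0.5148 -0.3281  0.117 ]
[ 0.39160962 -0.54381512  0.20423121]
```

View pics/top3.png

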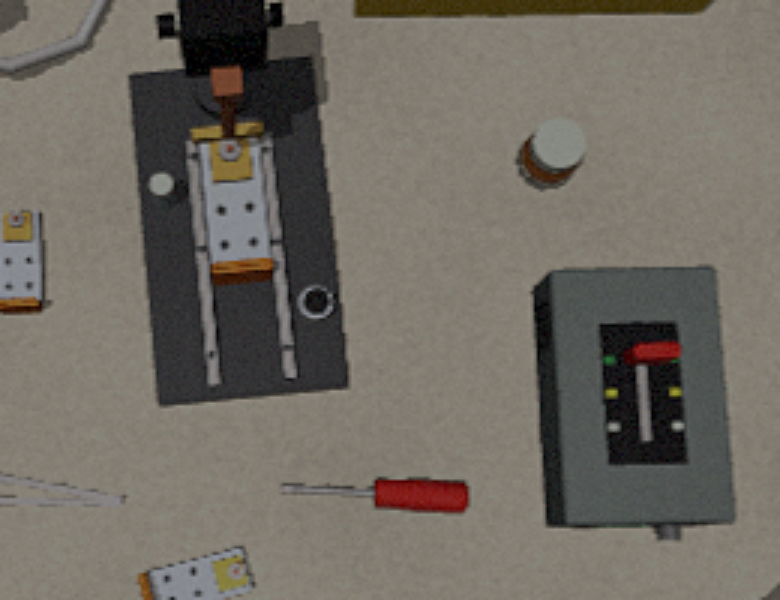

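The lever rests at the green marks, about (655,352) in the crop. It moved from x=0.461 to 0.515, the full 52 mm within measuring error. The sled is still against the stop.

```bash
python3 -c "
from h import *
print(close_job())"
```

```text
the job is handed in; nothing more can be done
None
```

The job is handed in: at the last look the sled was fully home against the stop, the lever rested at its second (green) stop, the small things in view stood where they had been, and the arm was clear; no verdict came back.

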